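# Release the lid of the orange-latched terminal enclosure

## Task

On the calibration bench, open the grey terminal enclosure that has the orange latch knob: give its knob a quarter turn clockwise (seen from above) as far as it goes and let go, so that the sprung lid pops up ajar. Leave the enclosure with the black knob latched.

Things in the scene. Friction and masses are not known exactly. Their poses are not given: they have to be found in the camera images.
- orange_grip (a point): Grasp point on the orange wing knob: on its turning axis, 36 mm above the lid's top face. Wing: upright bar 48 mm long, 14 mm thick, top 10 mm above this point; its foot, a 50 mm disc, tops out 26 mm below. x along the bar, y across its thickness, z up. The knob stands mid-width on the lid, 35 mm from the edge near the robot, 137 mm from the hinge.
- orange_latch (a joint): Turn of the orange knob, rad: 0 latched (bar points from the lid's near edge to its hinge), grows clockwise seen from above, stop at 1.571 (bar parallel to the hinge). Starts within 0 to 0.2, takes about 0.05 N m, stays where it is left. The cam under the lid comes clear of its ledge at about 1.1.
- orange_lid (a joint): Lid of the fixed grey box (170 x 150 mm, lid top 108 mm over the bench) with the orange knob, hinged at the far edge, rad: 0 shut, 0.42 at its stop (ajar, knob about 50 mm higher). Once the latch is clear a weak spring (1.5 N at the knob) lifts it in about 1 s when the gripper lets go and moves up out of its way.
- black_latch (a joint): Turn of the black knob on the second, otherwise identical box, rad: 0 latched, 1.571 released; starts within 0 to 0.2. To be left latched. Either box may stand left or right, turned up to 23 degrees.

How it is judged:
By the outcome, as a careful person would: the job done as asked, in the order asked, and still so for the second after the job is handed in, with the robot touching nothing.
It also fails if it takes over 32 s, if anything falls off the work surface, if the arm or the gripper's body presses on something with over 40 N, if the wrist force passes 120 N, or if a joint passes its speed limit or range.

## Robot

A 7-joint arm with a two-finger parallel gripper is mounted at the origin on the work surface. World frame = base frame: x ahead of the robot, y to its left, z up, the work surface at z = 0. Lengths are in m, angles in rad, forces in N, time in s.
With the tool pointing down it reaches from about 0.425 to 0.825 m from the base axis. Payload 3.6 kg.
Tool frame: the origin (TCP) lies at the centre of the arm's flange, where the gripper is bolted on; the fingertips stand 173 mm ahead of it and the grasp point (between the pads) lies 155 mm ahead of it (r.grasp_offset is the distance from the TCP to the grasp point, in m); z points along the fingers, y is the line along which they close (so a half turn about z gives the same grasp; the last joint's range is limited). The gripper opens to 85 mm and grips with 20 to 120 N. Pads are 22 mm wide; open, the fingers measure 114 mm over their backs; the gripper's body (76 mm by 85 mm) begins 54 mm behind the grasp point. The pads swing forward as they close: fully open they stand 13 mm farther back than shut.
Start: joints at [-1.179, 0.615, -0.013, 1.423, 0.008, 1.103, -0.04], TCP at [0.264, 0.594, 0.405] pointing down, gripper open.
Joint ranges: [-3.12, 3.12], [-0.3, 2.06], [-1.34, 1.32], [0.26, 2.42], [-1.36, 4.5], [0.01, 1.98], [-2.84, 2.84]. Speed limits (rad/s): [2.79, 2.79, 3.14, 3.14, 3.14, 3.14, 3.14].

## Interface

Orientations are given as a rotation vector (axis times angle).
In Python, from station import read_state, cams, ticket, r gives the robot as it stands.
- The arm moves only by the tool jog_arm, never from a script. Its argument "moves" is a list of rows, each a list of 5 numbers: the shift along the tool's x, y, z in cm, then the turn about the tool's z in degrees, then the opening, from -1 (shut) to 1 (fully open). A call has 1 to 8 rows; each row is the pose to reach, as a shift and turn from the pose commanded when the call began, along the tool's axes at that moment; what a row does not reach only later rows make up. A row lasts 1/10 s, in which the tool goes at most 50 mm and 8.59 degrees, less where a joint would pass 70% of its speed; a pose out of reach is approached as far as the arm can. A call with a gripper value outside its range is refused whole. The fingers move at their own pace and stop on an object; "squeeze" is the grip in N (left out, the last holds). Time passes only in rows, so rows that repeat a pose let the fingers close. It gives the time, the measured TCP pose, the force, the opening and the grip force at its end, in the units of the state.
- read_state(): the state, without advancing time (a new reading comes with each control period).
- cams.read_camera(name): name is "side" or "top"; returns a dict with "color" (420x560x3 uint8, red, green, blue), "camera_matrix" (3x3 intrinsics, pixels), "k1" (the pictures are not rectified: a ray, as slopes to the right and down, at radius r is drawn at 1 + k1 r^2 times it, then the intrinsics apply), "extrinsics" (4x4, takes a point from camera to world coordinates). Camera axes: x right, y up, looking along -z (the intrinsics and any distortion apply to the point x, -y, -z); pixel columns grow to the right and rows downward; lengths in m; the calibration is good to about 2 mm. A picture is of the moment at which its call begins. There is no depth.
- ticket.sign_off(): hands the job in; it is judged then, once.
The state is a dict: "t": time; "q": joint angles; "joint_velocities": joint speeds; "joint_torque": joint torques, N m; "eef_pos": TCP position; "eef_rot": TCP orientation; "wrist_force": force on the tool from outside, world axes, zero at the start; "torque": the same for the moment, N m; "width": finger opening in m; "grasp_force": force on a finger pad.
Only numpy, scipy, OpenCV 4.12 (cv2) and the standard library are available. Lean on these libraries where they do the work, as an engineer would, in place of code of your own. Each camera call takes 0.05 s, during which the arm holds its last target. There are 200 camera calls.

## Working session

There is one attempt and no reset: what is moved stays moved. The work goes in short steps, Python scripts to look and compute and a tool call to move; the robot and the scene stay as the last step left them, time stands still between calls to the robot, and variables do not carry over. Pictures are saved under pics/ and viewed, at most 10 in all, crops included, and the job is handed in when it is done.

Besides the shell and the picture viewer there is one more tool, called by a JSON object that holds its "api" and its "payload". jog_arm: Moves the arm, as the interface text tells. Its arguments: {"type":"object","properties":{"moves":{"type":"array","items":{"type":"array","items":{"type":"number"}}},"squeeze":{"type":"number"}},"required":["moves"]}

```bash
mkdir -p pics; cat > h.py <<'E'
import numpy as np,cv2
from station import read_state,cams,ticket,r
from scipy.spatial.transform import Rotation as R
def look(n):
    c=cams.read_camera(n); return c
def ray(c,uv):
    K=c["camera_matrix"]; a=(np.array(uv,float)-[K[0,2],K[1,2]])/[K[0,0],K[1,1]]
    s=a.copy()
    for _ in range(30): s=a/(1+c["k1"]*(s@s))
    E=np.array(c["extrinsics"]); return E[:3,3],E[:3,:3]@np.array([s[0],-s[1],-1])
def plane(c,uv,z):
    o,d=ray(c,uv); return o+d*(z-o[2])/d[2]
def save(c,n): cv2.imwrite(n,c["color"][:,:,::-1])
E
python3 - <<'E'
from h import *
for n in("top","side"):
    c=look(n); save(c,f"pics/{n}0.png"); print(n,np.round(c["extrinsics"],3).tolist(),c["k1"])
s=read_state();print(s["t"],s["eef_pos"],s["eef_rot"],R.from_rotvec(s["eef_rot"]).as_matrix().round(3))
E
```

```text
top [[0.007, 0.995, -0.096, 0.54], [-1.0, 0.007, -0.001, -0.015], [-0.001, 0.096, 0.995, 1.07], [0.0, 0.0, 0.0, 1.0]] -0.06188138531932188
side [[-0.956, 0.227, -0.186, 0.435], [-0.293, -0.769, 0.567, 0.488], [-0.015, 0.597, 0.802, 0.845], [0.0, 0.0, 0.0, 1.0]] -0.11137399615808014
0.1 [0.26419776 0.59356617 0.40365206] [-0.6528664  -3.07253032  0.00361845] [[-0.914  0.407 -0.001]
 [ 0.407  0.914 -0.002]
 [-0.    -0.002 -1.   ]]
```

View pics/top0.png

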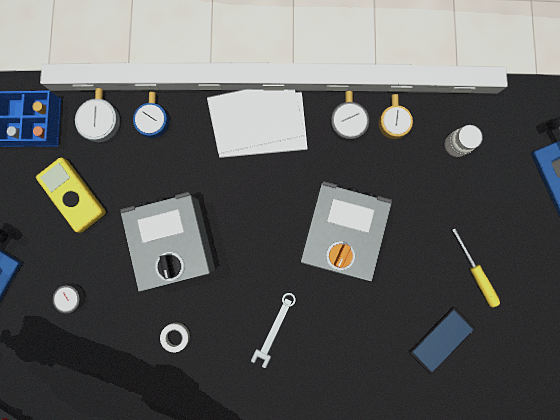

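View pics/side0.png

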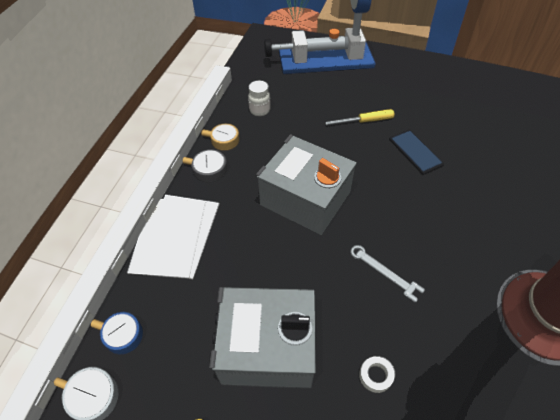

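The top view shows the orange-knob box at about (347,232), knob at (341,255), hinge at the far edge. The black-knob box is to its left, knob at (169,266). The side view shows orange at (328,172). The bar roughly follows the box axis.

```bash
python3 - <<'E'
from h import *
T=look("top");S=look("side")
def om(c,lo=100):
    h=cv2.cvtColor(c["color"],cv2.COLOR_RGB2HSV); return cv2.inRange(h,(5,130,80),(22,255,255))
def near(m,p):
    n,l,st,ce=cv2.connectedComponentsWithStats(m); 
    return (l==l[p[1],p[0]]).astype(np.uint8)*255
g=T["color"].astype(int); sat=g.max(2)-g.min(2)
lid=((sat<30)&(g.mean(2)>95)&(g.mean(2)<190)).astype(np.uint8)*255
lid=near(lid,(320,240)); cs,_=cv2.findContours(lid,0,2); c=max(cs,key=cv2.contourArea)
hull=cv2.convexHull(c); P=np.array([plane(T,p[0],.108)[:2] for p in hull])
rc=cv2.minAreaRect((P*1000).astype(np.float32)); print("rect",rc); print(cv2.boxPoints(rc).round())
for c,p,n in((T,(341,255),"top"),(S,(328,170),"side")):
    m=cv2.morphologyEx(om(c),cv2.MORPH_CLOSE,np.ones((5,5)));
    n_,l,st,ce=cv2.connectedComponentsWithStats(m); i=1+np.argmin(np.linalg.norm(ce[1:]-p,axis=1)); print(n,st[i],ce[i],[plane(c,ce[i],z).round(4) for z in(.118,.154)])
a=T["color"][235:275,320:365,::-1]; b=S["color"][145:195,300:360,::-1]
cv2.imwrite("pics/c1.png",np.hstack([cv2.resize(a,(390,347),interpolation=2),cv2.resize(b,(400,347),interpolation=2)]))
E
```

```text
rect ((578.7845458984375, -156.34559631347656), (153.70794677734375, 176.85804748535156), 75.15008544921875)
[[ 474. -208.]
 [ 645. -253.]
 [ 684. -105.]
 [ 513.  -59.]]
top [329 244  24  24 434] [340.42857143 255.29032258] [array([ 0.5276, -0.1425,  0.118 ]), array([ 0.5281, -0.1377,  0.154 ])]
side [317 158  22  26 423] [327.34042553 171.93380615] [array([ 0.5272, -0.1516,  0.118 ]), array([ 0.5227, -0.1199,  0.154 ])]
```

View pics/c1.png

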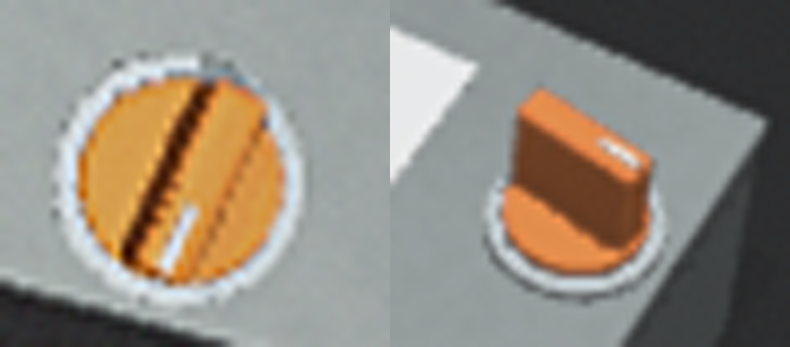

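The crop shows the bar top centred near (343,256) in the top view, tilted about 24° clockwise in the image. That gives a bar yaw of about -24° and a box yaw of about -15°. The knob axis is at about (0.5275, -0.1425), where the disc ray and the lid rectangle plus 35 mm agree. The tool's y yaw is 66°, so it already lies across the bar.

{"api": "jog_arm", "payload": {"moves": [[-3,-2,0,0,1],[-8,-5,0,0,1],[-12,-7.5,0,0,1],[-16,-10,0,0,1],[-20,-12.5,0,0,1],[-24,-15,0,0,1],[-28,-17.5,0,0,1],[-32,-20,0,0,1]]}}

```text
t: 1.0
eef_pos: [0.4761, 0.2792, 0.4048]
eef_rot: [0.653, 3.073, 0.0]
wrist_force: [0.5, 0.6, 0.8]
width: 0.0853
grasp_force: 0.0
```

{"api": "jog_arm", "payload": {"moves": [[-3,-4,0,0,1],[-6,-8,0,0,1],[-9,-12,0,0,1],[-11.5,-16,0,0,1],[-14,-20.5,0,0,1],[-16.5,-25,0,0,1],[-18.5,-29,0,0,1],[-20,-32,0,0,1]]}}

```text
t: 1.8
eef_pos: [0.5274, -0.0968, 0.4047]
eef_rot: [0.66, 3.071, -0.003]
wrist_force: [0.0, 0.0, -0.3]
width: 0.0852
grasp_force: 0.0
```

{"api": "jog_arm", "payload": {"moves": [[-1.5,-3,0,0,1],[-2,-4.6,0,0,1],[-2,-4.6,0,0,1],[-2,-4.6,0,0,1]]}}

```text
t: 2.2
eef_pos: [0.5275, -0.1421, 0.4045]
eef_rot: [-0.652, -3.072, -0.002]
wrist_force: [0.4, 0.6, -0.7]
width: 0.0857
grasp_force: 0.0
```

```bash
python3 - <<'E'
from h import *
s=read_state();M=R.from_rotvec(s["eef_rot"]).as_matrix()
print(s["t"],s["eef_pos"],np.degrees(np.arctan2(M[1,1],M[0,1])),s["q"])
print("to go cm",100*M.T@(np.array([.5275,-.1425,.301])-s["eef_pos"]))
c=look("side");save(c,"pics/s1.png")
E
```

```text
2.2 [ 0.52751507 -0.14206994  0.40450967] 66.02736504971699 [ 0.17382759  0.45360131  0.07356643  1.72922646 -0.04060421  0.96096726
  1.41566111]
to go cm [-0.0256874  -0.04941605 10.3509066 ]
```

View pics/s1.png

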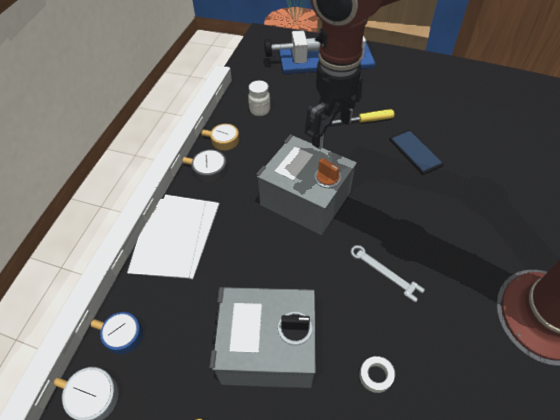

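The gripper hangs above the knob, with its fingers at about (320,125) and the knob at (328,172). I'm descending and gripping lightly.

{"api": "jog_arm", "payload": {"moves": [[0,0,4,0,1],[0,0,7,0,1],[0,0,9,0,1],[0,0,10.3,0,1],[0,0,10.3,0,1],[0,0,10.3,0,1]], "squeeze": 25}}

```text
t: 2.85
eef_pos: [0.528, -0.1414, 0.302]
eef_rot: [0.649, 3.074, 0.001]
wrist_force: [1.1, -0.1, -0.7]
width: 0.0854
grasp_force: 0.0
```

{"api": "jog_arm", "payload": {"moves": [[0,0,0,0,-1],[0,0,0,0,-1],[0,0,0,0,-1],[0,0,0,0,-1],[0,0,0,0,-1],[0,0,0,0,-1],[0,0,0,0,-1],[0,0,0,0,-1]], "squeeze": 25}}

```text
t: 3.65
eef_pos: [0.5271, -0.144, 0.3019]
eef_rot: [-0.655, -3.073, 0.003]
wrist_force: [-2.0, -4.5, 2.4]
width: 0.0135
grasp_force: 29.9
```

```bash
python3 - <<'E'
from h import *
s=read_state();print({k:np.round(s[k],3) for k in("t","eef_pos","wrist_force","torque","width","grasp_force")})
E
```

```text
{'t': np.float64(3.65), 'eef_pos': array([ 0.527, -0.144,  0.302]), 'wrist_force': array([-2.037, -4.534,  2.436]), 'torque': array([-0.818,  0.378,  0.062]), 'width': np.float64(0.014), 'grasp_force': np.float64(29.859)}
```

Gripped: the width is 14 mm and the side force is small. Now I turn clockwise (positive about tool z).

{"api": "jog_arm", "payload": {"moves": [[0,0,0,7,-1],[0,0,0,14,-1],[0,0,0,21,-1],[0,0,0,28,-1],[0,0,0,35,-1],[0,0,0,42,-1],[0,0,0,48,-1],[0,0,0,48,-1]]}}

```text
t: 4.45
eef_pos: [0.5267, -0.1444, 0.3018]
eef_rot: [1.85, 2.538, -0.005]
wrist_force: [-4.1, -5.2, 3.1]
width: 0.0132
grasp_force: 30.0
```

{"api": "jog_arm", "payload": {"moves": [[0,0,0,6,-1],[0,0,0,12,-1],[0,0,0,18,-1],[0,0,0,23,-1],[0,0,0,27,-1],[0,0,0,30,-1],[0,0,0,30,-1]]}}

```text
t: 5.15
eef_pos: [0.5263, -0.1445, 0.3017]
eef_rot: [2.443, 1.973, -0.006]
wrist_force: [-4.2, -5.0, 3.4]
width: 0.0134
grasp_force: 30.1
```

```bash
python3 - <<'E'
from h import *
s=read_state();M=R.from_rotvec(s["eef_rot"]).as_matrix()
print({k:np.round(s[k],3) for k in("t","eef_pos","wrist_force","torque","width","grasp_force","q")},np.degrees(np.arctan2(M[1,1],M[0,1])))
E
```

```text
{'t': np.float64(5.15), 'eef_pos': array([ 0.526, -0.145,  0.302]), 'wrist_force': array([-4.167, -4.961,  3.37 ]), 'torque': array([-1.048,  0.81 , -0.066]), 'width': np.float64(0.013), 'grasp_force': np.float64(30.077), 'q': array([-0.069,  0.621,  0.463,  1.857, -0.383,  0.754,  0.39 ])} -12.141525340076242
```

Tool y yaw is -12° and the stop is expected near -15°. I'll creep on, watching the moment.

{"api": "jog_arm", "payload": {"moves": [[0,0,0,1.5,-1],[0,0,0,3,-1],[0,0,0,3,-1]]}}

```text
t: 5.45
eef_pos: [0.5263, -0.1445, 0.3017]
eef_rot: [2.493, 1.91, -0.006]
wrist_force: [-3.9, -4.4, 4.4]
width: 0.0135
grasp_force: 30.0
```

```bash
cat >>h.py <<'E'
def st():
    s=read_state();M=R.from_rotvec(s["eef_rot"]).as_matrix()
    print({k:np.round(s[k],3).tolist() for k in("t","eef_pos","wrist_force","torque","width")},np.degrees(np.arctan2(M[1,1],M[0,1])))
E
python3 -c "from h import *;st()"
```

```text
{'t': 5.45, 'eef_pos': [0.526, -0.145, 0.302], 'wrist_force': [-3.899, -4.362, 4.397], 'torque': [-1.08, 0.835, 0.028], 'width': 0.013} -15.08299417409003
```

{"api": "jog_arm", "payload": {"moves": [[0,0,0,1.5,-1],[0,0,0,3,-1],[0,0,0,3,-1]]}}

```text
t: 5.75
eef_pos: [0.5264, -0.1443, 0.3018]
eef_rot: [2.536, 1.851, -0.008]
wrist_force: [-4.4, -5.4, 4.3]
width: 0.0132
grasp_force: 39.0
```

```bash
python3 -c "from h import *;st()"
```

```text
{'t': 5.75, 'eef_pos': [0.526, -0.144, 0.302], 'wrist_force': [-4.44, -5.419, 4.314], 'torque': [-1.263, 0.885, 0.925], 'width': 0.013} -17.745318068703085
```

The moment jumped to 0.9 N m, so the knob is on its stop. I'm releasing and going straight up.

{"api": "jog_arm", "payload": {"moves": [[0,0,0,0,1],[0,0,0,0,1],[0,0,0,0,1],[0,0,-3,0,1],[0,0,-8,0,1],[0,0,-12,0,1],[0,0,-15,0,1],[0,0,-15,0,1]]}}

```text
t: 6.55
eef_pos: [0.5284, -0.1432, 0.4563]
eef_rot: [2.535, 1.844, 0.011]
wrist_force: [-0.5, -0.7, 0.2]
width: 0.0856
grasp_force: 0.0
```

{"api": "jog_arm", "payload": {"moves": [[0,0,0,0,1],[0,0,0,0,1],[0,0,0,0,1],[0,0,0,0,1],[0,0,0,0,1],[0,0,0,0,1],[0,0,0,0,1],[0,0,0,0,1]]}}

```text
t: 7.35
eef_pos: [0.5275, -0.1429, 0.4517]
eef_rot: [-2.542, -1.847, 0.0]
wrist_force: [0.1, 0.8, -0.4]
width: 0.0856
grasp_force: 0.0
```

```bash
python3 -c "
from h import *;st()
c=look('side');save(c,'pics/s2.png')"
```

```text
{'t': 7.35, 'eef_pos': [0.528, -0.143, 0.452], 'wrist_force': [0.057, 0.756, -0.425], 'torque': [0.002, -0.065, 0.012], 'width': 0.086} -17.99656228841297
```

View pics/s2.png

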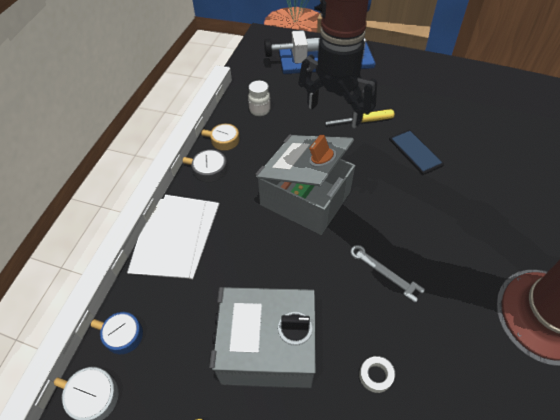

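The orange lid (around (305,155)) stands ajar, with its knob bar at (322,150) turned parallel to the hinge. The black knob at (295,323) hasn't moved, and the gripper is clear. I'll let it settle briefly and hand it in.

{"api": "jog_arm", "payload": {"moves": [[0,0,-2,0,1],[0,0,-2,0,1],[0,0,-2,0,1],[0,0,-2,0,1],[0,0,-2,0,1]]}}

```text
t: 7.9
eef_pos: [0.5274, -0.1427, 0.4709]
eef_rot: [-2.54, -1.846, 0.002]
wrist_force: [0.3, -0.7, 1.0]
width: 0.0856
grasp_force: 0.0
```

```bash
python3 -c "
from h import *;print(ticket.sign_off())"
```

```text
the job is handed in; nothing more can be done
None
```

I turned the orange knob clockwise to its stop and let go; the lid popped up ajar, the black-knob box was not touched, and the job was handed in at about 8 s (no verdict was returned).

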